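Move the lab samples one station on

ROBOT

A 6-joint arm with a two-finger parallel gripper is mounted at the origin on the work surface. World frame = base frame: x ahead of the robot, y to its left, z up, the work surface at z = 0. Lengths are in m, angles in rad, forces in N, time in s.
With the tool pointing down it reaches from about 0.25 to 0.725 m from the base axis. Payload 4 kg.
Tool frame: the origin (TCP) lies midway between the tips of the shut fingers; the grasp point (between the pads) lies 19 mm behind it; z points along the fingers, y is the line along which they close (so a half turn about z gives the same grasp; the last joint's range is limited). The gripper opens to 85 mm and grips with 20 to 120 N. Pads are 22 mm wide; open, the fingers measure 114 mm over their backs; the gripper's body (76 mm by 85 mm) begins 54 mm behind the grasp point. The pads swing forward as they close: fully open they stand 13 mm farther back than shut.
Start: joints at [1.186, 0.241, 0.005, 1.335, 0, 1.571], TCP at [0.188, 0.463, 0.231] pointing down, gripper open.
Joint ranges: [-2.72, 2.72], [-1.05, 1.87], [-1.09, 1.28], [-1.99, 2.15], [-1.42, 1.44], [-3.14, 3.14]. Speed limits (rad/s): [2.79, 2.79, 3.14, 3.14, 3.14, 3.14].

INTERFACE

Orientations are given as a unit quaternion [x, y, z, w].
In Python, from workcell import get_obs, camera, job_done, silhouettes gives the robot as it stands. The module is installed in compiled form; this text tells all that it offers.
- The arm moves only by the tool drive_tool, never from a script. Its argument "increments" is a list of rows, each a list of 3 entries, a list of its own where there are three numbers: the shift along the world's x, y, z in mm, then the turn, a rotation vector about the world's x, y, z in degrees, then the opening, from 0 (shut) to 1 (fully open). A call has 1 to 8 rows; each row shifts and turns the commanded pose from where the row before left it; what a row does not reach is not made up. A row lasts 1/12 s, in which the tool goes at most 41.7 mm and 7.16 degrees, less where a joint would pass 70% of its speed; a pose out of reach is approached as far as the arm can. A call is refused whole if a number of a shift passes 41.7 or a number of a turn 7.16, either way. A call with a gripper value outside its range is refused whole. The fingers move at their own pace and stop on an object; the grip force is fixed at half the most. Time passes only in rows, so rows that do not move let the fingers close. It gives the time, the measured TCP pose, the force, the opening and the grip force at its end, in the units of the state.
- get_obs(): the state, without advancing time (a new reading comes with each control period).
- camera(name): name is "side" or "top"; returns a dict with "image" (384x512x3 uint8, red, green, blue), "K" (3x3 intrinsics, pixels), "view" (4x4, takes a point from world to camera coordinates). Camera axes: x right, y down, z forward; pixel columns grow to the right and rows downward; lengths in m; the calibration is good to about 2 mm. A picture is of the moment at which its call begins. There is no depth.
- job_done(): hands the job in; it is judged then, once.
Trained networks look in a picture, given as the dict that the camera call returned (one of the last four; its "shot" number tells which), for a name from the list of things; names that differ only in an ending like _2 or _b are one class to them, and where a whole thing is asked for, a point or a joint stands for the part that bears it (a point fixed in the world has none). Each returns a list of dicts, best first, with "conf" (0 to 1); they miss things now and then, are a little off and sometimes report something else, mostly with a low value. They report only what shows in the picture. A call takes as long as a camera call. They do not tell look-alikes from the thing itself.
- silhouettes(query, picture): "region" (384x512 bool, what is visible of it) and "bbox" ([left, top, right, bottom] in pixels, round what is visible of it).
The state is a dict: "clock": time; "joint_pos": joint angles; "joint_vel": joint speeds; "tau": joint torques, N m; "eef_pos": TCP position; "tool_rot": TCP orientation; "ft_force": force on the tool from outside, world axes, zero at the start; "ft_torque": the same for the moment, N m; "grip_width": finger opening in m; "grasp_force": force on a finger pad.
Only numpy, scipy, OpenCV 4.12 (cv2) and the standard library are available. Lean on these libraries where they do the work, as an engineer would, in place of code of your own. Each camera call takes 0.05 s, during which the arm holds its last target. There are 200 camera calls.

TASK

Move every sample on to its next station: the flask from the stirrer to the balance, the jar from the balance to the cold block, and the bottle from the cold block to the stirrer, parking one of them on the empty cork mat on the way, standing well on it and let go. Set each one down gently (never drop it) and upright in the middle of its plate, and leave the mat empty. Do not knock the vessels together, and leave the tip box, tube rack and marker where they are.

Things in the scene. Friction and masses are not known exactly. Their poses are not given: they have to be found in the camera images.
- flask: loose conical (Erlenmeyer) flask of clear glass, about 180 g, starting on the stirrer. Foot 76 mm across, tapering to an upright neck 30 mm across that runs from 60 to 100 mm above the foot (its top 14 mm is the black rubber stopper, firmly in, same width: flask and stopper are one piece). Origin: centre of the underside, z up
- jar: loose squat white plastic jar, about 220 g, starting on the balance. Body 60 mm across; black screw lid, firmly closed, 62 mm across, from 40 to 62 mm above the foot (62 mm = overall height). Origin: centre of the underside, z up
- bottle: loose round amber glass bottle, about 280 g, starting on the cold block. Body 64 mm across up to 58 mm, sloping shoulder up to 76 mm, white screw cap, firmly closed, 40 mm across, from 76 to 106 mm above the foot (overall height). Origin: centre of the underside, z up
- stirrer: fixed magnetic stirrer: low white box 155 x 120 mm, 34 mm high, with a round dark grey plate 110 mm across whose flat top is 46 mm above the bench; a black knob and a small display in front of the plate, on its -x side. Origin: on the bench (z = 0), right below the centre of the plate; z up
- balance: fixed laboratory balance: low grey box 180 x 126 mm, 28 mm high, with a round steel pan 108 mm across whose flat top is 38 mm above the bench (the pan does not give); dark display in front of the pan, on its -x side. Origin: on the bench, right below the centre of the pan; z up
- coldblock: fixed cold block: square finned aluminium block 124 x 124 mm, flat top 36 mm above the bench. Origin: on the bench, below the centre of its top; z up
- mat: fixed round cork mat 120 mm across, 6 mm thick, empty at the start: the free parking spot. Origin: on the bench, at its centre; z up
- tipbox: bystander: loose white box with a red lid, 85 x 125 mm, 62 mm high. Origin: centre of its underside
- tuberack: bystander: loose orange tube rack, 80 x 110 mm, with four blue-capped tubes, 62 mm high in all. Origin: centre of its underside
- marker: bystander: loose white marker pen with black cap, lying along its x, 138 mm long, 16 mm high. Origin: underside, about the middle
Mind the look-alikes: they are no part of the job. Of the things that look like the flask, the largest one is meant. Of the things shaped like the bottle, the amber one is meant.

How it is judged:
By the outcome, as a careful person would: the job done as asked, in the order asked, and still so for the second after the job is handed in, with the robot touching nothing.
It also fails if it takes over 112 s, if anything falls off the work surface, if the arm or the gripper's body presses on something with over 40 N, if the wrist force passes 120 N, or if a joint passes its speed limit or range.

## Working session

There is one attempt and no reset: what is moved stays moved. The work goes in short steps, Python scripts to look and compute and a tool call to move; the robot and the scene stay as the last step left them, time stands still between calls to the robot, and variables do not carry over. Pictures are saved under pics/ and viewed, at most 14 in all, crops included, and the job is handed in when it is done.

Besides the shell and the picture viewer there is one more tool, called as a command line: name --argument value ..., lists and objects as JSON in quotes. drive_tool: Moves the arm, as the interface text tells. Its arguments: {"type":"object","properties":{"increments":{"type":"array"}},"required":["increments"]}

```bash
mkdir -p pics; cat > h.py <<'E'
import numpy as np,cv2
from workcell import get_obs,camera,job_done,silhouettes
def save(p,n): cv2.imwrite('pics/'+n,cv2.cvtColor(p['image'],cv2.COLOR_RGB2BGR))
def ray(p,u,v,z):
    V=np.array(p['view']);R=V[:3,:3];t=V[:3,3];c=-R.T@t
    d=R.T@np.linalg.inv(p['K'])@np.array([u,v,1.]);return c+d*(z-c[2])/d[2]
def proj(p,X):
    V=np.array(p['view']);q=p['K']@(V[:3,:3]@np.array(X)+V[:3,3]);return q[:2]/q[2]
E
python3 - <<'E'
from h import *
o=get_obs();print(o['clock'],o['eef_pos'],o['tool_rot'],o['grip_width'])
Z=dict(flask=.1,jar=.1,bottle=.14,stirrer=.046,balance=.038,coldblock=.036,mat=.006,tipbox=.062,tuberack=.05,marker=.01)
for n in('top','side'):
    p=camera(n);save(p,n+'0.png');V=np.array(p['view']);print(n,-V[:3,:3].T@V[:3,3],V[:3,:3].round(2).tolist(),p['K'][0][0])
    for k in Z:
        for s in silhouettes(k,p)[:4]:
            b=s['bbox'];m=np.argwhere(s['region']).mean(0)[::-1]
            print(k,round(s['conf'],2),np.round(b).tolist(),ray(p,(b[0]+b[2])/2,(b[1]+b[3])/2,Z[k]).round(3)[:2],ray(p,*m,Z[k]).round(3)[:2])
E
```

```text
0.0 [0.18745215 0.46288004 0.23042798] [ 1.91232321e-01  9.81544284e-01 -9.89375794e-04 -1.98474606e-04] 0.08513385180215739
top [0.45326638 0.00581623 1.23743803] [[-0.0, -1.0, 0.02], [-1.0, 0.0, -0.07], [0.07, -0.02, -1.0]] 474.3679415418666
flask 0.77 [286.0, 115.0, 308.0, 135.0] [ 0.696 -0.118] [ 0.693 -0.118]
flask 0.66 [278.0, 159.0, 306.0, 191.0] [ 0.573 -0.105] [ 0.572 -0.101]
jar 0.65 [366.0, 202.0, 400.0, 227.0] [ 0.478 -0.323] [ 0.48  -0.319]
jar 0.31 [221.0, 92.0, 270.0, 130.0] [0.729 0.007] [0.736 0.01 ]
bottle 0.97 [121.0, 166.0, 148.0, 193.0] [0.559 0.263] [0.561 0.266]
bottle 0.8 [98.0, 218.0, 133.0, 243.0] [0.442 0.306] [0.446 0.306]
bottle 0.62 [99.0, 277.0, 128.0, 300.0] [0.31  0.307] [0.312 0.304]
bottle 0.61 [218.0, 91.0, 269.0, 127.0] [0.725 0.012] [0.725 0.011]
stirrer 0.87 [258.0, 150.0, 317.0, 219.0] [ 0.554 -0.099] [ 0.547 -0.103]
balance 0.94 [349.0, 189.0, 403.0, 264.0] [ 0.448 -0.323] [ 0.445 -0.313]
coldblock 0.55 [89.0, 202.0, 149.0, 263.0] [0.434 0.325] [0.43  0.323]
coldblock 0.35 [344.0, 96.0, 362.0, 146.0] [ 0.72  -0.271] [ 0.72  -0.271]
mat 0.88 [1
[... 1184 characters left out ...]
.0, 268.0, 303.0, 325.0] [ 0.454 -0.342] [ 0.437 -0.341]
coldblock 0.63 [167.0, 143.0, 211.0, 170.0] [0.432 0.293] [0.424 0.304]
coldblock 0.63 [229.0, 266.0, 303.0, 326.0] [ 0.455 -0.34 ] [ 0.437 -0.34 ]
mat 0.61 [238.0, 173.0, 275.0, 197.0] [0.61  0.098] [0.601 0.099]
tipbox 0.84 [286.0, 162.0, 327.0, 206.0] [ 0.742 -0.014] [ 0.74  -0.012]
tipbox 0.35 [236.0, 173.0, 272.0, 198.0] [0.58  0.045] [0.578 0.046]
tipbox 0.17 [260.0, 194.0, 281.0, 228.0] [ 0.585 -0.078] [ 0.584 -0.093]
tuberack 0.79 [240.0, 128.0, 276.0, 159.0] [0.679 0.251] [0.685 0.264]
tuberack 0.72 [167.0, 140.0, 214.0, 172.0] [0.434 0.275] [0.422 0.288]
marker 0.75 [323.0, 242.0, 360.0, 270.0] [ 0.727 -0.283] [ 0.726 -0.273]
```

View pics/top0.png

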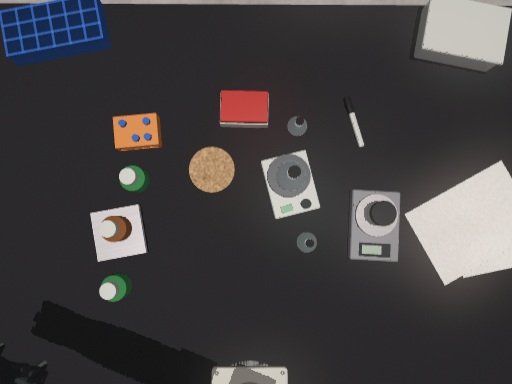

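View pics/side0.png

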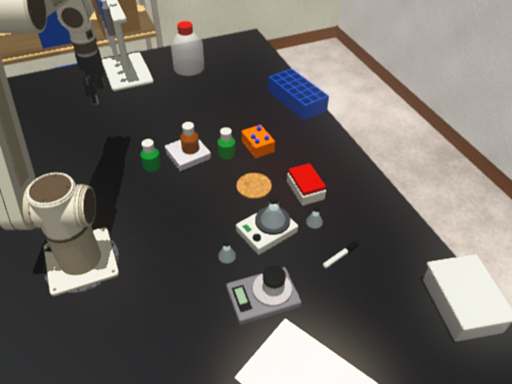

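The top view shows the bottle cap at (109,230), mat at (211,170), stirrer plate at (289,176) with the flask stopper at (294,171), and the jar lid at (383,213). The look-alikes are two green bottles and two small flasks. Next I'll refine the centres with model overlays.

```bash
cat >> h.py <<'E'
def circ(p,x,y,z,r): return np.array([proj(p,[x+r*np.cos(a),y+r*np.sin(a),z]) for a in np.linspace(0,6.283,49)])
def fit(p,mask,z):
    n,l,s,c=cv2.connectedComponentsWithStats(mask.astype(np.uint8)); 
    i=1+s[1:,4].argmax();return ray(p,*c[i],z).round(4)[:2].tolist(),int(s[i,4])
def win(p,m,u,v,r):
    w=np.zeros(m.shape,bool);w[v-r:v+r+1,u-r:u+r+1]=1;return m&w
def overlay(p,cs,cen,n,h=32,k=6):
    out=[]
    for (u,v) in cen:
        u,v=int(u),int(v)
        im=cv2.resize(p['image'][v-h:v+h,u-h:u+h,::-1],None,fx=k,fy=k,interpolation=cv2.INTER_NEAREST).copy()
        for j,c in enumerate(cs):
            q=((circ(p,*c)-[u-h-.5,v-h-.5])*k).astype(np.int32);cv2.polylines(im,[q],True,[(0,0,255),(0,255,0),(255,255,0)][j%3],1)
        out.append(im)
    cv2.imwrite('pics/'+n,np.hstack(out))
E
python3 - <<'E'
from h import *
p=camera('top');I=p['image'].astype(int);g=I.sum(2)/3;sat=I.max(2)-I.min(2)
print('stopper',f1:=fit(p,win(p,g<35,295,171,9),.146))
print('lid',f2:=fit(p,win(p,g<50,383,213,17),.100))
print('cap',f3:=fit(p,win(p,(g>120)&(sat<40),109,230,11),.142))
print('mat',f4:=fit(p,win(p,sat>40,211,170,30),.006))
print('px',[I[171,294],I[176,278],I[213,383],I[230,109],I[213,362]])
cb=silhouettes('coldblock',p)[0]['region']
m=win(p,(g>120)|(sat>60),119,232,32);n,l,s,c=cv2.connectedComponentsWithStats(m.astype(np.uint8));i=1+s[1:,4].argmax()
r=cv2.minAreaRect(np.argwhere(l==i)[:,::-1].astype(np.float32));print(r,f5:=ray(p,*r[0],.036))
ps=silhouettes('stirrer',p)[0]['region'];bs=silhouettes('balance',p)[0]['region']
for nm,reg,(u,v),z in(('stirrer',ps,(289,176),.046),('bal',bs,(377,215),.038)):
    e=g[v-24:v+25,u-24:u+25].astype(np.uint8);e=cv2.resize(e,None,fx=4,fy=4,interpolation=cv2.INTER_CUBIC)
    R=.0545*474/(1.2374-z)*4
    h=cv2.HoughCircles(e,cv2.HOUGH_GRADIENT,1,200,param1=80,param2=8,minRadius=int(R-6),maxRadius=int(R+6))
    x=h[0,0];print(nm,x,R,ray(p,(x[0]+.5)/4-.5+u-24,(x[1]+.5)/4-.5+v-24,z))
    if nm=='stirrer': S=ray(p,(x[0]+.5)/4-.5+u-24,(x[1]+.5)/4-.5+v-24,z)
    else: B=ray(p,(x[0]+.5)/4-.5+u-24,(x[1]+.5)/4-.5+v-24,z)
overlay(p,[(*S[:2],.046,.055),(*f1[0],.146,.015),(*f1[0],.046,.038),(*B[:2],.038,.054),(*f2[0],.1,.031),(*f2[0],.038,.03),(*f5[:2],.036,.062),(*f3[0],.142,.02),(*f3[0],.036,.032),(*f4[0],.006,.06)],[(290,180),(376,218),(119,232)],'ov.png',h=33,k=4)
E
```

```text
Traceback (most recent call last):
  File "h.py", line 12, in fit
    i=1+s[1:,4].argmax();return ray(p,*c[i],z).round(4)[:2].tolist(),int(s[i,4])
        ~~~~~~~~~~~~~~^^
ValueError: attempt to get argmax of an empty sequence
```

```bash
python3 - <<'E'
from h import *
p=camera('top');I=p['image'].astype(int);g=I.sum(2)/3;sat=I.max(2)-I.min(2)
print(g[164:180:2,286:306].astype(int))
w=win(p,g>-1,295,171,7);t=np.percentile(g[w],30)
print('stopper',t,f1:=fit(p,win(p,g<(g[171,295]+20),295,171,9),.146))
print('lid',g[213,383],f2:=fit(p,win(p,g<g[213,383]+25,383,213,17),.100))
print('cap',f3:=fit(p,win(p,(g>120)&(sat<40),109,230,11),.142))
print('mat',f4:=fit(p,win(p,sat>40,211,170,30),.006))
m=win(p,(g>100)|(sat>60),119,232,32);n,l,s,c=cv2.connectedComponentsWithStats(m.astype(np.uint8));i=1+s[1:,4].argmax()
r=cv2.minAreaRect(np.argwhere(l==i)[:,::-1].astype(np.float32));print(r,f5:=ray(p,*r[0],.036))
C=[]
for nm,(u,v),z in(('stirrer',(289,176),.046),('bal',(377,215),.038)):
    e=cv2.resize(g[v-24:v+25,u-24:u+25].astype(np.uint8),None,fx=4,fy=4,interpolation=cv2.INTER_CUBIC)
    R=.0545*474/(1.2374-z)*4
    x=cv2.HoughCircles(e,cv2.HOUGH_GRADIENT,1,200,param1=60,param2=5,minRadius=int(R-6),maxRadius=int(R+6))[0,0]
    C.append(ray(p,(x[0]+.5)/4-.5+u-24,(x[1]+.5)/4-.5+v-24,z));print(nm,x,R,C[-1])
S,B=C
overlay(p,[(*S[:2],.046,.055),(*f1[0],.146,.015),(*f1[0],.046,.038),(*B[:2],.038,.054),(*f2[0],.1,.031),(*f2[0],.038,.03),(*f5[:2],.036,.062),(*f3[0],.142,.02),(*f3[0],.036,.032),(*f4[0],.006,.06)],[(290,180),(376,218),(119,232)],'ov.png',h=33,k=4)
E
```

```text
[[108 109 110 110 110 111 110 107 103 107 105 111 112 111 119 118 115 115
  115 114]
 [110 110 110 104 100  75  56  56  55  56  55  64  87 108 113 113 121 118
  115 115]
 [110 110 116  64  55  55  55  55  56  56  56  56  56  56 105 114 113 128
  119 116]
 [110 138  70  55  57  55  55  57  57  56  56  56  56  56  56 114 115 115
  114 119]
 [111 167  57  56  56  56  57  58  56  57  58  57  57  57  58 116 116 115
  115 128]
 [111 152 126  56  56  56  56  57  57  57  57  57  56  62  96 117 116 116
  115 136]
 [113 129 155 125  73  54  56  57  58  57  57 100  96 106 118 118 117 116
  116 115]
 [114 114 115 138 148 137 158 109 109 115 101 126 119 118 119 118 117 116
  116 103]]
stopper 57.0 ([0.5775, -0.1054], 122)
lid 69.33333333333333 ([0.4818, -0.3214], 544)
cap ([0.4441, 0.328], 334)
mat ([0.599, 0.0963], 1660)
((117.53599548339844, 232.447998046875), (49.73014831542969, 50.266807556152344), 79.69515228271484) [0.43548855 0.32866676 0.036     ]
stirrer [96.5 94.5 84.8] 86.73157629679368 [ 0.57862075 -0.10224677  0.046     ]
bal [94.5 98.5 84.8] 86.15307653826913 [ 0.47738075 -0.32443022  0.038     ]
```

View pics/ov.png

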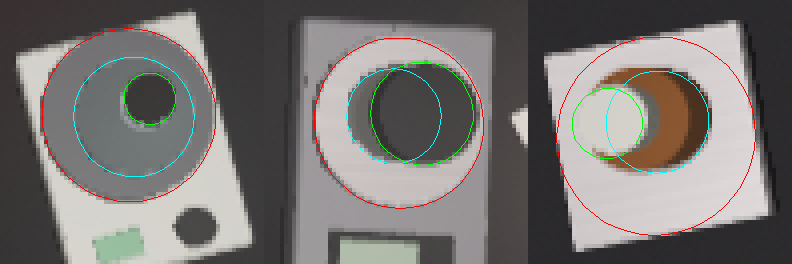

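The overlays match: bottle (.444,.328), cold block (.435,.328), mat (.599,.096), stirrer (.5785,-.102), flask (.5775,-.1055), balance (.477,-.324), jar (.482,-.3215). I'll park the bottle on the mat first.

drive_tool --increments '[[[16, -8, 0], [0, 0, 0], 1], [[32, -17, 0], [0, 0, 0], 1], [[38, -20, 0], [0, 0, 0], 1], [[38, -20, 0], [0, 0, 0], 1], [[38, -20, 0], [0, 0, 0], 1], [[38, -20, 0], [0, 0, 0], 1], [[36, -18, 0], [0, 0, 0], 1], [[20, -12, 0], [0, 0, 0], 1]]'

```text
clock: 1.87
eef_pos: [0.4426, 0.3287, 0.2312]
tool_rot: [0.193, 0.981, 0.0, 0.001]
ft_force: [0.8, 0.2, 1.0]
grip_width: 0.0852
grasp_force: 0.0
```

drive_tool --increments '[[[0, 0, -10], [0, 0, 0], 1], [[0, 0, -20], [0, 0, 0], 1], [[0, 0, -20], [0, 0, 0], 1], [[0, 0, -10], [0, 0, 0], 1], [[0, 0, 0], [0, 0, 0], 1]]'

```text
clock: 2.28
eef_pos: [0.437, 0.3298, 0.1683]
tool_rot: [0.191, 0.982, -0.002, -0.002]
ft_force: [0.0, -0.4, -0.5]
grip_width: 0.0851
grasp_force: 0.0
```

```bash
python3 - <<'E'
from h import *
for i in range(3):
    p=camera('side');print(get_obs()['eef_pos'])
u,v=proj(p,[.444,.328,.14]).astype(int)
overlay(p,[(.444,.328,.142,.02),(.444,.328,.036,.032)],[(u,v)],'s1.png',h=40,k=7)
E
```

```text
[0.43783942 0.33052916 0.17007043]
[0.43862391 0.33114688 0.17137149]
[0.43920335 0.33150523 0.17219801]
```

View pics/s1.png

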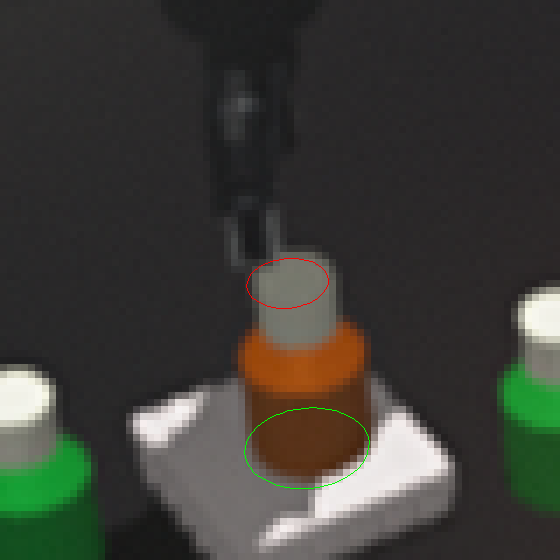

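```bash
python3 - <<'E'
from h import *
p=camera('side');print(get_obs()['eef_pos'])
I=p['image'].astype(int);g=I.sum(2)/3;sat=I.max(2)-I.min(2)
for n,c in dict(bot=(.444,.328,.142,.02),jar=(.482,-.3215,.1,.031),fl=(.5775,-.1055,.146,.015),mat=(.599,.0963,.006,.06)).items(): print(n,proj(p,c[:3]).round(1))
print('mat',fit(p,win(p,sat>40,254,185,22),.006))
print('bottle body bbox', [ (x.min(),x.max()) for x in np.where(win(p,(sat>40)&(I[...,0]>I[...,1]*1.5),190,142,20))])
overlay(p,[(.482,-.3215,.1,.031),(.4774,-.3244,.038,.054),(.599,.0963,.006,.06),(.5775,-.1055,.146,.015),(.5786,-.1022,.046,.055)],[(275,285),(270,220),(255,185)],'s2.png',h=28,k=4)
E
```

```text
[0.43951172 0.33166109 0.17260884]
bot [186.6 125.9]
jar [273.  274.4]
fl [273.3 198.5]
mat [253.5 185.8]
mat ([0.6006, 0.0994], 762)
bottle body bbox [(np.int64(132), np.int64(153)), (np.int64(180), np.int64(198))]
```

View pics/s2.png

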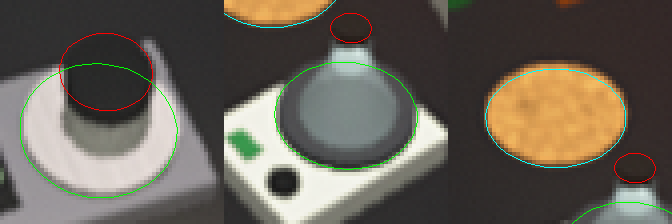

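The side view agrees for jar, flask and mat. The bottle may sit a few mm further in +y, which the grip absorbs. Correcting and descending.

drive_tool --increments '[[[2, -1, -8], [0, 0, 0], 1], [[2, -1, -15], [0, 0, 0], 1], [[0, 0, -18], [0, 0, 0], 1], [[0, 0, -13], [0, 0, 0], 1], [[0, 0, -6], [0, 0, 0], 1], [[0, 0, 0], [0, 0, 0], 1], [[0, 0, 0], [0, 0, 0], 1], [[0, 0, 0], [0, 0, 0], 1]]'

```text
clock: 3.15
eef_pos: [0.4439, 0.3293, 0.1124]
tool_rot: [0.191, 0.982, 0.001, 0.001]
ft_force: [-0.0, 0.3, 0.1]
grip_width: 0.0851
grasp_force: 0.0
```

drive_tool --increments '[[[0, 0, 0], [0, 0, 0], 1], [[0, 0, 0], [0, 0, 0], 1], [[0, 0, 0], [0, 0, 0], 1]]'

```text
clock: 3.4
eef_pos: [0.4435, 0.3291, 0.112]
tool_rot: [0.191, 0.982, 0.0, 0.0]
ft_force: [-0.5, 0.5, -0.4]
grip_width: 0.0854
grasp_force: 0.0
```

drive_tool --increments '[[[0, 0, 0], [0, 0, 0], 0.6], [[0, 0, 0], [0, 0, 0], 0.5], [[0, 0, 0], [0, 0, 0], 0.4], [[0, 0, 0], [0, 0, 0], 0.3], [[0, 0, 0], [0, 0, 0], 0.2], [[0, 0, 0], [0, 0, 0], 0.1], [[0, 0, 0], [0, 0, 0], 0.0], [[0, 0, 0], [0, 0, 0], 0]]'

```text
clock: 4.07
eef_pos: [0.4433, 0.3288, 0.1116]
tool_rot: [0.191, 0.982, 0.0, 0.0]
ft_force: [0.1, -1.0, 3.1]
grip_width: 0.0387
grasp_force: 60.7
```

drive_tool --increments '[[[0, 0, 0], [0, 0, 0], 0], [[0, 0, 0], [0, 0, 0], 0], [[0, 0, 0], [0, 0, 0], 0], [[0, 0, 2], [0, 0, 0], 0], [[0, 0, 4], [0, 0, 0], 0], [[0, 0, 6], [0, 0, 0], 0], [[0, 0, 8], [0, 0, 0], 0], [[0, 0, 0], [0, 0, 0], 0]]'

```text
clock: 4.73
eef_pos: [0.4439, 0.3295, 0.1329]
tool_rot: [0.191, 0.982, 0.001, 0.001]
ft_force: [1.0, -0.2, -4.0]
grip_width: 0.039
grasp_force: 60.6
```

drive_tool --increments '[[[0, 0, 12], [0, 0, 0], 0], [[0, 0, 20], [0, 0, 0], 0], [[0, 0, 24], [0, 0, 0], 0], [[0, 0, 18], [0, 0, 0], 0], [[0, 0, 12], [0, 0, 0], 0], [[4, -6, 0], [0, 0, 0], 0], [[8, -12, 0], [0, 0, 0], 0], [[12, -18, 0], [0, 0, 0], 0]]'

```text
clock: 5.4
eef_pos: [0.4667, 0.2931, 0.2167]
tool_rot: [0.19, 0.982, 0.0, -0.0]
ft_force: [-0.1, 0.3, -4.1]
grip_width: 0.0387
grasp_force: 61.1
```

drive_tool --increments '[[[16, -24, 0], [0, 0, 0], 0], [[19, -28, 0], [0, 0, 0], 0], [[20, -30, 0], [0, 0, 0], 0], [[20, -30, 0], [0, 0, 0], 0], [[18, -27, 0], [0, 0, 0], 0], [[14, -22, 0], [0, 0, 0], 0], [[12, -17, 0], [0, 0, 0], 0], [[8, -12, 0], [0, 0, 0], 0]]'

```text
clock: 6.07
eef_pos: [0.5949, 0.0999, 0.2158]
tool_rot: [0.193, 0.981, -0.001, -0.001]
ft_force: [-0.8, 0.8, -3.9]
grip_width: 0.0386
grasp_force: 61.0
```

drive_tool --increments '[[[5, -6, -6], [0, 0, 0], 0], [[0, 0, -14], [0, 0, 0], 0], [[0, 0, -22], [0, 0, 0], 0], [[0, 0, -22], [0, 0, 0], 0], [[0, 0, -20], [0, 0, 0], 0], [[0, 0, -14], [0, 0, 0], 0], [[0, 0, -8], [0, 0, 0], 0], [[0, 0, 0], [0, 0, 0], 0]]'

```text
clock: 6.73
eef_pos: [0.5969, 0.0972, 0.1082]
tool_rot: [0.191, 0.982, -0.001, -0.003]
ft_force: [-0.1, 0.2, -3.7]
grip_width: 0.0385
grasp_force: 61.0
```

drive_tool --increments '[[[0, 0, 0], [0, 0, 0], 0], [[0, 0, 0], [0, 0, 0], 0], [[0, 0, 0], [0, 0, 0], 0], [[0, 0, 0], [0, 0, 0], 0]]'

```text
clock: 7.07
eef_pos: [0.6001, 0.097, 0.1126]
tool_rot: [0.191, 0.982, 0.0, 0.001]
ft_force: [0.3, 0.3, -3.9]
grip_width: 0.0387
grasp_force: 61.0
```

drive_tool --increments '[[[0, 0, -4], [0, 0, 0], 0], [[0, 0, -8], [0, 0, 0], 0], [[0, 0, -8], [0, 0, 0], 0], [[0, 0, -4], [0, 0, 0], 0], [[0, 0, -2], [0, 0, 0], 0], [[0, 0, -1], [0, 0, 0], 0], [[0, 0, 0], [0, 0, 0], 0], [[0, 0, 0], [0, 0, 0], 0]]'

```text
clock: 7.73
eef_pos: [0.5994, 0.0968, 0.0844]
tool_rot: [0.191, 0.982, 0.0, 0.0]
ft_force: [-0.0, 0.6, -3.8]
grip_width: 0.0389
grasp_force: 61.0
```

drive_tool --increments '[[[0, 0, 0], [0, 0, 0], 0], [[0, 0, 0], [0, 0, 0], 0], [[0, 0, -1], [0, 0, 0], 0], [[0, 0, -1], [0, 0, 0], 0], [[0, 0, 0], [0, 0, 0], 0], [[0, 0, 0], [0, 0, 0], 0]]'

```text
clock: 8.23
eef_pos: [0.599, 0.0968, 0.0822]
tool_rot: [0.191, 0.982, -0.0, -0.0]
ft_force: [-0.7, 0.8, -3.8]
grip_width: 0.0387
grasp_force: 61.0
```

drive_tool --increments '[[[0, 0, -1], [0, 0, 0], 0], [[0, 0, 0], [0, 0, 0], 0], [[0, 0, 0], [0, 0, 0], 0], [[0, 0, 0], [0, 0, 0], 0]]'

```text
clock: 8.57
eef_pos: [0.5994, 0.0968, 0.0816]
tool_rot: [0.191, 0.982, 0.0, 0.0]
ft_force: [-0.0, -0.5, -1.4]
grip_width: 0.0385
grasp_force: 61.2
```

Contact is starting. One more half-mm, then open slowly.

drive_tool --increments '[[[0, 0, -0.5], [0, 0, 0], 0], [[0, 0, 0], [0, 0, 0], 0], [[0, 0, 0], [0, 0, 0], 0.3], [[0, 0, 0], [0, 0, 0], 0.4], [[0, 0, 0], [0, 0, 0], 0.5], [[0, 0, 0], [0, 0, 0], 0.6], [[0, 0, 0], [0, 0, 0], 0.8], [[0, 0, 0], [0, 0, 0], 1]]'

```text
clock: 9.23
eef_pos: [0.5992, 0.0969, 0.0805]
tool_rot: [0.191, 0.982, 0.0, -0.0]
ft_force: [-0.6, 0.2, -0.0]
grip_width: 0.0737
grasp_force: 0.0
```

drive_tool --increments '[[[0, 0, 0], [0, 0, 0], 1], [[0, 0, 0], [0, 0, 0], 1], [[0, 0, 5], [0, 0, 0], 1], [[0, 0, 15], [0, 0, 0], 1], [[0, 0, 25], [0, 0, 0], 1], [[0, 0, 30], [0, 0, 0], 1], [[0, 0, 30], [0, 0, 0], 1], [[0, 0, 25], [0, 0, 0], 1]]'

```text
clock: 9.9
eef_pos: [0.5995, 0.0969, 0.2135]
tool_rot: [0.191, 0.982, 0.0, 0.001]
ft_force: [1.2, -0.7, -0.3]
grip_width: 0.0852
grasp_force: 0.0
```

drive_tool --increments '[[[-4, -14, 0], [0, 0, 0], 1], [[-8, -28, 0], [0, 0, 0], 1], [[-10, -36, 0], [0, 0, 0], 1], [[-10, -36, 0], [0, 0, 0], 1], [[-10, -36, 0], [0, 0, 0], 1], [[-10, -36, 0], [0, 0, 0], 1], [[-10, -36, 0], [0, 0, 0], 1], [[-10, -36, 0], [0, 0, 0], 1]]'

```text
clock: 10.57
eef_pos: [0.5262, -0.1629, 0.211]
tool_rot: [0.191, 0.982, -0.0, 0.0]
ft_force: [1.4, -0.4, -0.8]
grip_width: 0.0854
grasp_force: 0.0
```

drive_tool --increments '[[[-10, -36, 0], [0, 0, 0], 1], [[-10, -36, 0], [0, 0, 0], 1], [[-10, -36, 0], [0, 0, 0], 1], [[-8, -28, 0], [0, 0, 0], 1], [[-5, -16, 0], [0, 0, 0], 1], [[-2, -8, 0], [0, 0, 0], 1], [[0, 0, -10], [0, 0, 0], 1], [[0, 0, -20], [0, 0, 0], 1]]'

```text
clock: 11.23
eef_pos: [0.4837, -0.3219, 0.1826]
tool_rot: [0.191, 0.981, -0.001, 0.003]
ft_force: [0.6, -0.5, 0.2]
grip_width: 0.0851
grasp_force: 0.0
```

drive_tool --increments '[[[0, 0, -20], [0, 0, 0], 1], [[0, 0, -15], [0, 0, 0], 1], [[0, 0, -8], [0, 0, 0], 1], [[0, 0, 0], [0, 0, 0], 1], [[0, 0, 0], [0, 0, 0], 1], [[0, 0, 0], [0, 0, 0], 1], [[0, 0, 0], [0, 0, 0], 1]]'

```text
clock: 11.82
eef_pos: [0.4831, -0.3214, 0.1391]
tool_rot: [0.191, 0.982, -0.0, 0.001]
ft_force: [0.2, -0.6, -0.7]
grip_width: 0.0854
grasp_force: 0.0
```

```bash
python3 - <<'E'
from h import *
p=camera('side');print(get_obs()['eef_pos']);u,v=proj(p,[.48,-.32,.12]).astype(int)
overlay(p,[],[(u,v),(250,175)],'s3.png',h=40,k=5)
E
```

```text
[ 0.48300637 -0.32143713  0.13907691]
```

View pics/s3.png

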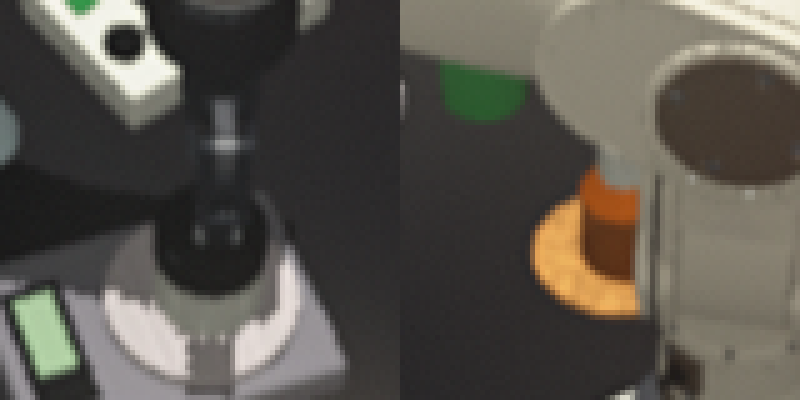

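drive_tool --increments '[[[0, 0, -8], [0, 0, 0], 1], [[0, 0, -16], [0, 0, 0], 1], [[0, 0, -18], [0, 0, 0], 1], [[0, 0, -14], [0, 0, 0], 1], [[-1, 0, -9], [0, 0, 0], 1], [[0, 0, -7], [0, 0, 0], 1], [[0, 0, 0], [0, 0, 0], 1], [[0, 0, 0], [0, 0, 0], 1]]'

```text
clock: 12.53
eef_pos: [0.4812, -0.3213, 0.0659]
tool_rot: [0.191, 0.982, 0.0, -0.0]
ft_force: [-0.7, 0.0, 0.5]
grip_width: 0.0856
grasp_force: 0.0
```

drive_tool --increments '[[[0, 0, 0], [0, 0, 0], 1], [[0, 0, 0], [0, 0, 0], 1], [[0, 0, 0], [0, 0, 0], 0.8], [[0, 0, 0], [0, 0, 0], 0.7], [[0, 0, 0], [0, 0, 0], 0.6], [[0, 0, 0], [0, 0, 0], 0.5], [[0, 0, 0], [0, 0, 0], 0.3], [[0, 0, 0], [0, 0, 0], 0.0]]'

```text
clock: 13.2
eef_pos: [0.4819, -0.3218, 0.067]
tool_rot: [0.191, 0.982, -0.0, 0.001]
ft_force: [-0.6, 0.0, 5.9]
grip_width: 0.0605
grasp_force: 65.4
```

drive_tool --increments '[[[0, 0, 0], [0, 0, 0], 0], [[0, 0, 0], [0, 0, 0], 0], [[0, 0, 0], [0, 0, 0], 0], [[0, 0, 0], [0, 0, 0], 0]]'

```text
clock: 13.53
eef_pos: [0.4819, -0.3217, 0.0669]
tool_rot: [0.191, 0.982, -0.0, 0.001]
ft_force: [-0.5, -0.9, 5.6]
grip_width: 0.0603
grasp_force: 65.4
```

drive_tool --increments '[[[0, 0, 2], [0, 0, 0], 0], [[0, 0, 5], [0, 0, 0], 0], [[0, 0, 12], [0, 0, 0], 0], [[0, 0, 22], [0, 0, 0], 0], [[0, 0, 30], [0, 0, 0], 0], [[0, 0, 30], [0, 0, 0], 0], [[0, 0, 25], [0, 0, 0], 0], [[0, 0, 17], [0, 0, 0], 0]]'

```text
clock: 14.2
eef_pos: [0.4816, -0.3214, 0.2115]
tool_rot: [0.191, 0.982, -0.0, 0.001]
ft_force: [0.5, -0.2, -1.1]
grip_width: 0.0606
grasp_force: 65.2
```

drive_tool --increments '[[[0, 8, 4], [0, 0, 0], 0], [[-1, 14, 0], [0, 0, 0], 0], [[-2, 20, 0], [0, 0, 0], 0], [[-2, 26, 0], [0, 0, 0], 0], [[-2, 30, 0], [0, 0, 0], 0], [[-2, 32, 0], [0, 0, 0], 0], [[-2, 32, 0], [0, 0, 0], 0], [[-2, 32, 0], [0, 0, 0], 0]]'

```text
clock: 14.87
eef_pos: [0.4665, -0.125, 0.2112]
tool_rot: [0.191, 0.982, 0.0, -0.002]
ft_force: [0.0, 0.9, -1.5]
grip_width: 0.0605
grasp_force: 65.2
```

drive_tool --increments '[[[-2, 32, 0], [0, 0, 0], 0], [[-2, 32, 0], [0, 0, 0], 0], [[-2, 32, 0], [0, 0, 0], 0], [[-2, 32, 0], [0, 0, 0], 0], [[-2, 32, 0], [0, 0, 0], 0], [[-2, 32, 0], [0, 0, 0], 0], [[-2, 32, 0], [0, 0, 0], 0], [[-2, 32, 0], [0, 0, 0], 0]]'

```text
clock: 15.53
eef_pos: [0.4503, 0.1304, 0.2113]
tool_rot: [0.191, 0.982, -0.001, -0.001]
ft_force: [0.9, -0.4, -1.0]
grip_width: 0.0605
grasp_force: 65.2
```

drive_tool --increments '[[[-2, 32, 0], [0, 0, 0], 0], [[-2, 32, 0], [0, 0, 0], 0], [[-2, 32, 0], [0, 0, 0], 0], [[-2, 32, 0], [0, 0, 0], 0], [[-4, 26, 0], [0, 0, 0], 0], [[-4, 20, 0], [0, 0, 0], 0], [[-2, 14, 0], [0, 0, 0], 0], [[0, 8, 0], [0, 0, 0], 0]]'

```text
clock: 16.2
eef_pos: [0.4326, 0.3261, 0.2114]
tool_rot: [0.19, 0.982, -0.001, -0.001]
ft_force: [0.7, -0.3, -2.2]
grip_width: 0.0602
grasp_force: 65.2
```

drive_tool --increments '[[[0, 4, 0], [0, 0, 0], 0], [[0, 0, 0], [0, 0, 0], 0], [[0, 0, 0], [0, 0, 0], 0], [[0, 0, 0], [0, 0, 0], 0]]'

```text
clock: 16.53
eef_pos: [0.4344, 0.3277, 0.2128]
tool_rot: [0.192, 0.981, -0.0, -0.0]
ft_force: [0.1, -0.5, -1.9]
grip_width: 0.0606
grasp_force: 65.2
```

drive_tool --increments '[[[0, 0, -8], [0, 0, 0], 0], [[0, 0, -16], [0, 0, 0], 0], [[0, 0, -24], [0, 0, 0], 0], [[0, 0, -26], [0, 0, 0], 0], [[0, 0, -24], [0, 0, 0], 0], [[0, 0, -18], [0, 0, 0], 0], [[0, 0, -10], [0, 0, 0], 0], [[0, 0, -5], [0, 0, 0], 0]]'

```text
clock: 17.2
eef_pos: [0.4333, 0.3274, 0.0798]
tool_rot: [0.192, 0.981, -0.001, -0.001]
ft_force: [0.7, -0.6, -1.2]
grip_width: 0.0605
grasp_force: 65.2
```

drive_tool --increments '[[[1, 1, -2], [0, 0, 0], 0], [[0, 0, 0], [0, 0, 0], 0], [[0, 0, 0], [0, 0, 0], 0], [[0, 0, 0], [0, 0, 0], 0], [[0, 0, 0], [0, 0, 0], 0], [[0, 0, 0], [0, 0, 0], 0]]'

```text
clock: 17.7
eef_pos: [0.4356, 0.3302, 0.0806]
tool_rot: [0.191, 0.982, 0.001, 0.001]
ft_force: [-0.1, -0.2, -3.0]
grip_width: 0.0609
grasp_force: 65.2
```

drive_tool --increments '[[[0, 0, -3], [0, 0, 0], 0], [[0, 0, -5], [0, 0, 0], 0], [[0, 0, -3], [0, 0, 0], 0], [[0, 0, -2], [0, 0, 0], 0], [[0, 0, -1], [0, 0, 0], 0], [[0, 0, 0], [0, 0, 0], 0], [[0, 0, 0], [0, 0, 0], 0], [[0, 0, 0], [0, 0, 0], 0]]'

```text
clock: 18.37
eef_pos: [0.4353, 0.3299, 0.0659]
tool_rot: [0.191, 0.982, 0.0, 0.0]
ft_force: [-0.1, 0.3, -1.8]
grip_width: 0.0604
grasp_force: 65.3
```

drive_tool --increments '[[[0, 0, -1], [0, 0, 0], 0], [[0, 0, 0], [0, 0, 0], 0], [[0, 0, 0], [0, 0, 0], 0], [[0, 0, 0], [0, 0, 0], 0]]'

```text
clock: 18.7
eef_pos: [0.4353, 0.33, 0.065]
tool_rot: [0.191, 0.982, 0.0, 0.0]
ft_force: [1.1, 0.2, -0.7]
grip_width: 0.0605
grasp_force: 65.2
```

drive_tool --increments '[[[0, 0, -0.5], [0, 0, 0], 0], [[0, 0, 0], [0, 0, 0], 0], [[0, 0, 0], [0, 0, 0], 0], [[0, 0, 0], [0, 0, 0], 0]]'

```text
clock: 19.03
eef_pos: [0.4354, 0.33, 0.0649]
tool_rot: [0.191, 0.982, 0.0, 0.0]
ft_force: [-0.7, -0.7, 6.6]
grip_width: 0.0605
grasp_force: 65.6
```

drive_tool --increments '[[[0, 0, -0.5], [0, 0, 0], 0], [[0, 0, 0], [0, 0, 0], 0], [[0, 0, 0], [0, 0, 0], 0], [[0, 0, 0], [0, 0, 0], 0]]'

```text
clock: 19.37
eef_pos: [0.4354, 0.33, 0.0649]
tool_rot: [0.191, 0.982, 0.0, 0.0]
ft_force: [-1.4, -0.9, 8.5]
grip_width: 0.0604
grasp_force: 66.0
```

drive_tool --increments '[[[0, 0, 0], [0, 0, 0], 0.65], [[0, 0, 0], [0, 0, 0], 0.7], [[0, 0, 0], [0, 0, 0], 0.75], [[0, 0, 0], [0, 0, 0], 0.8], [[0, 0, 0], [0, 0, 0], 0.9], [[0, 0, 0], [0, 0, 0], 1], [[0, 0, 0], [0, 0, 0], 1], [[0, 0, 0], [0, 0, 0], 1]]'

```text
clock: 20.03
eef_pos: [0.4351, 0.3298, 0.0635]
tool_rot: [0.191, 0.982, -0.0, -0.0]
ft_force: [0.3, -0.0, -0.3]
grip_width: 0.0853
grasp_force: 0.0
```

drive_tool --increments '[[[0, 0, 3], [0, 0, 0], 1], [[0, 0, 10], [0, 0, 0], 1], [[0, 0, 20], [0, 0, 0], 1], [[0, 0, 30], [0, 0, 0], 1], [[0, 0, 35], [0, 0, 0], 1], [[0, 0, 30], [0, 0, 0], 1], [[0, 0, 17], [0, 0, 0], 1], [[0, 0, 5], [0, 0, 0], 1]]'

```text
clock: 20.7
eef_pos: [0.437, 0.3312, 0.219]
tool_rot: [0.191, 0.982, 0.003, 0.003]
ft_force: [0.2, 0.0, 0.5]
grip_width: 0.0854
grasp_force: 0.0
```

drive_tool --increments '[[[4, -12, 0], [0, 0, 0], 1], [[8, -24, 0], [0, 0, 0], 1], [[11, -34, 0], [0, 0, 0], 1], [[11, -34, 0], [0, 0, 0], 1], [[11, -34, 0], [0, 0, 0], 1], [[11, -34, 0], [0, 0, 0], 1], [[11, -34, 0], [0, 0, 0], 1], [[11, -34, 0], [0, 0, 0], 1]]'

```text
clock: 21.37
eef_pos: [0.512, 0.087, 0.2118]
tool_rot: [0.191, 0.982, -0.001, -0.002]
ft_force: [1.5, 0.7, -0.3]
grip_width: 0.0851
grasp_force: 0.0
```

drive_tool --increments '[[[11, -34, 0], [0, 0, 0], 1], [[11, -34, 0], [0, 0, 0], 1], [[11, -34, 0], [0, 0, 0], 1], [[11, -34, 0], [0, 0, 0], 1], [[10, -30, 0], [0, 0, 0], 1], [[7, -20, 0], [0, 0, 0], 1], [[3, -9, 0], [0, 0, 0], 1], [[0, 0, 0], [0, 0, 0], 1]]'

```text
clock: 22.03
eef_pos: [0.5762, -0.1076, 0.2117]
tool_rot: [0.193, 0.981, -0.0, -0.002]
ft_force: [-0.6, 0.3, 1.1]
grip_width: 0.0856
grasp_force: 0.0
```

drive_tool --increments '[[[0, 0, 0], [0, 0, 0], 1], [[0, 0, 0], [0, 0, 0], 1], [[0, 0, 0], [0, 0, 0], 1]]'

```text
clock: 22.28
eef_pos: [0.5766, -0.1037, 0.2137]
tool_rot: [0.19, 0.982, 0.0, -0.0]
ft_force: [0.0, 1.2, 0.0]
grip_width: 0.0856
grasp_force: 0.0
```

```bash
python3 - <<'E'
from h import *
p=camera('top');print(get_obs()['eef_pos'],get_obs()['ft_force'])
overlay(p,[(.4353,.33,.098,.031),(.435,.328,.036,.062)],[(119,232)],'t4.png',h=33,k=5)
E
```

```text
[ 0.57683116 -0.10368736  0.21390724] [0.13444034 1.07824398 0.39597048]
```

View pics/t4.png

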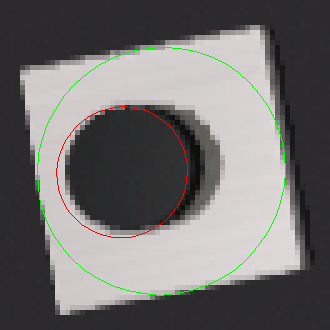

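The jar stands centred on the cold block (lid centre ~(128,168) in the crop, block centre (164,168) at the lower height, so consistent within about 2 mm). Now the flask.

drive_tool --increments '[[[1, -2, -6], [0, 0, 0], 1], [[0, 0, -14], [0, 0, 0], 1], [[0, 0, -22], [0, 0, 0], 1], [[0, 0, -24], [0, 0, 0], 1], [[0, 0, -20], [0, 0, 0], 1], [[0, 0, -13], [0, 0, 0], 1], [[0, 0, -6], [0, 0, 0], 1], [[0, 0, -2], [0, 0, 0], 1]]'

```text
clock: 23.0
eef_pos: [0.5772, -0.1065, 0.1053]
tool_rot: [0.191, 0.982, -0.0, -0.001]
ft_force: [0.4, -0.1, -0.1]
grip_width: 0.0857
grasp_force: 0.0
```

drive_tool --increments '[[[0, 0, 0], [0, 0, 0], 1], [[0, 0, 0], [0, 0, 0], 1], [[0, 0, 0], [0, 0, 0], 1], [[0, 0, 0], [0, 0, 0], 1], [[0, 0, 0], [0, 0, 0], 1]]'

```text
clock: 23.42
eef_pos: [0.5787, -0.1073, 0.1077]
tool_rot: [0.191, 0.982, 0.0, 0.001]
ft_force: [-0.4, -0.1, -0.0]
grip_width: 0.0853
grasp_force: 0.0
```

drive_tool --increments '[[[0, 1, 0], [0, 0, 0], 0.6], [[0, 0, 0], [0, 0, 0], 0.5], [[0, 0, 0], [0, 0, 0], 0.45], [[0, 0, 0], [0, 0, 0], 0.4], [[0, 0, 0], [0, 0, 0], 0.35], [[0, 0, 0], [0, 0, 0], 0.3], [[0, 0, 0], [0, 0, 0], 0.2], [[0, 0, 0], [0, 0, 0], 0]]'

```text
clock: 24.08
eef_pos: [0.5784, -0.106, 0.107]
tool_rot: [0.191, 0.982, 0.0, 0.0]
ft_force: [-0.3, 1.2, 1.0]
grip_width: 0.0286
grasp_force: 59.3
```

drive_tool --increments '[[[0, 0, 0], [0, 0, 0], 0], [[0, 0, 0], [0, 0, 0], 0], [[0, 0, 0], [0, 0, 0], 0], [[0, 0, 0], [0, 0, 0], 0]]'

```text
clock: 24.42
eef_pos: [0.5784, -0.1061, 0.107]
tool_rot: [0.191, 0.982, 0.0, 0.0]
ft_force: [0.4, 0.8, 2.2]
grip_width: 0.0288
grasp_force: 59.4
```

drive_tool --increments '[[[0, 0, 2], [0, 0, 0], 0], [[0, 0, 6], [0, 0, 0], 0], [[0, 0, 14], [0, 0, 0], 0], [[0, 0, 20], [0, 0, 0], 0], [[0, 0, 16], [0, 0, 0], 0], [[0, 0, 10], [0, 0, 0], 0], [[0, 0, 4], [0, 0, 0], 0], [[-4, -8, 0], [0, 0, 0], 0]]'

```text
clock: 25.08
eef_pos: [0.5751, -0.1135, 0.1797]
tool_rot: [0.19, 0.982, 0.0, 0.001]
ft_force: [0.4, -0.8, -1.9]
grip_width: 0.0287
grasp_force: 59.4
```

drive_tool --increments '[[[-7, -15, 0], [0, 0, 0], 0], [[-10, -22, 0], [0, 0, 0], 0], [[-12, -26, 0], [0, 0, 0], 0], [[-13, -28, 0], [0, 0, 0], 0], [[-13, -28, 0], [0, 0, 0], 0], [[-13, -28, 0], [0, 0, 0], 0], [[-11, -24, 0], [0, 0, 0], 0], [[-9, -19, 0], [0, 0, 0], 0]]'

```text
clock: 25.75
eef_pos: [0.4836, -0.3062, 0.1772]
tool_rot: [0.192, 0.981, 0.0, -0.002]
ft_force: [0.1, -0.8, -1.0]
grip_width: 0.0287
grasp_force: 59.4
```

drive_tool --increments '[[[-6, -13, 0], [0, 0, 0], 0], [[-3, -7, 0], [0, 0, 0], 0], [[0, 0, -6], [0, 0, 0], 0], [[0, 0, -14], [0, 0, 0], 0], [[0, 0, -20], [0, 0, 0], 0], [[0, 0, -14], [0, 0, 0], 0], [[0, 0, -8], [0, 0, 0], 0], [[0, 0, -4], [0, 0, 0], 0]]'

```text
clock: 26.42
eef_pos: [0.4767, -0.3224, 0.1107]
tool_rot: [0.19, 0.982, 0.001, -0.002]
ft_force: [0.0, -0.2, -2.4]
grip_width: 0.0289
grasp_force: 59.5
```

drive_tool --increments '[[[0, 0, 0], [0, 0, 0], 0], [[0, 0, 0], [0, 0, 0], 0], [[0, 0, 0], [0, 0, 0], 0], [[0, 0, 0], [0, 0, 0], 0]]'

```text
clock: 26.75
eef_pos: [0.478, -0.3245, 0.1139]
tool_rot: [0.191, 0.982, -0.0, 0.001]
ft_force: [0.2, -0.1, -1.9]
grip_width: 0.0287
grasp_force: 59.5
```

drive_tool --increments '[[[-1, 0, -2], [0, 0, 0], 0], [[0, 0, -5], [0, 0, 0], 0], [[0, 0, -3], [0, 0, 0], 0], [[0, 0, -2], [0, 0, 0], 0], [[0, 0, -1], [0, 0, 0], 0], [[0, 0, -1], [0, 0, 0], 0], [[0, 0, 0], [0, 0, 0], 0], [[0, 0, 0], [0, 0, 0], 0]]'

```text
clock: 27.42
eef_pos: [0.4762, -0.3242, 0.099]
tool_rot: [0.191, 0.982, -0.0, 0.0]
ft_force: [-1.7, 0.6, 0.6]
grip_width: 0.0289
grasp_force: 59.7
```

drive_tool --increments '[[[0, 0, -0.5], [0, 0, 0], 0], [[0, 0, 0], [0, 0, 0], 0], [[0, 0, 0], [0, 0, 0], 0], [[0, 0, 0], [0, 0, 0], 0]]'

```text
clock: 27.75
eef_pos: [0.4763, -0.3242, 0.099]
tool_rot: [0.191, 0.982, -0.0, 0.0]
ft_force: [-2.4, 2.4, 5.4]
grip_width: 0.0289
grasp_force: 60.1
```

drive_tool --increments '[[[0, 0, -0.5], [0, 0, 0], 0], [[0, 0, 0], [0, 0, 0], 0], [[0, 0, 0], [0, 0, 0], 0], [[0, 0, 0], [0, 0, 0], 0]]'

```text
clock: 28.08
eef_pos: [0.4763, -0.3242, 0.0989]
tool_rot: [0.191, 0.982, -0.0, 0.0]
ft_force: [-3.4, 2.9, 8.0]
grip_width: 0.0287
grasp_force: 60.6
```

drive_tool --increments '[[[0, 0, 0], [0, 0, 0], 0.3], [[0, 0, 0], [0, 0, 0], 0.35], [[0, 0, 0], [0, 0, 0], 0.4], [[0, 0, 0], [0, 0, 0], 0.5], [[0, 0, 0], [0, 0, 0], 0.7], [[0, 0, 0], [0, 0, 0], 1], [[0, 0, 0], [0, 0, 0], 1], [[0, 0, 0], [0, 0, 0], 1]]'

```text
clock: 28.75
eef_pos: [0.4762, -0.3242, 0.0975]
tool_rot: [0.191, 0.982, 0.0, -0.0]
ft_force: [1.0, -0.7, 0.5]
grip_width: 0.0849
grasp_force: 0.0
```

drive_tool --increments '[[[0, 0, 0], [0, 0, 0], 1], [[0, 0, 0], [0, 0, 0], 1], [[0, 0, 4], [0, 0, 0], 1], [[0, 0, 14], [0, 0, 0], 1], [[0, 0, 28], [0, 0, 0], 1], [[0, 0, 34], [0, 0, 0], 1], [[0, 0, 22], [0, 0, 0], 1], [[0, 0, 10], [0, 0, 0], 1]]'

```text
clock: 29.42
eef_pos: [0.4778, -0.3253, 0.2143]
tool_rot: [0.191, 0.982, -0.001, 0.003]
ft_force: [-0.1, -0.5, 0.7]
grip_width: 0.0856
grasp_force: 0.0
```

drive_tool --increments '[[[4, 12, 0], [0, 0, 0], 1], [[7, 24, 0], [0, 0, 0], 1], [[10, 35, 0], [0, 0, 0], 1], [[10, 35, 0], [0, 0, 0], 1], [[10, 35, 0], [0, 0, 0], 1], [[10, 35, 0], [0, 0, 0], 1], [[10, 35, 0], [0, 0, 0], 1], [[10, 35, 0], [0, 0, 0], 1]]'

```text
clock: 30.08
eef_pos: [0.546, -0.0754, 0.2075]
tool_rot: [0.191, 0.982, 0.0, -0.002]
ft_force: [0.6, 0.0, -0.8]
grip_width: 0.0857
grasp_force: 0.0
```

drive_tool --increments '[[[10, 35, 0], [0, 0, 0], 1], [[10, 35, 0], [0, 0, 0], 1], [[10, 35, 0], [0, 0, 0], 1], [[9, 30, 0], [0, 0, 0], 1], [[7, 22, 0], [0, 0, 0], 1], [[4, 12, 0], [0, 0, 0], 1], [[2, 6, 0], [0, 0, 0], 1], [[0, 0, 0], [0, 0, 0], 1]]'

```text
clock: 30.75
eef_pos: [0.5985, 0.0979, 0.2083]
tool_rot: [0.19, 0.982, -0.0, -0.001]
ft_force: [0.6, 0.9, -0.7]
grip_width: 0.0856
grasp_force: 0.0
```

drive_tool --increments '[[[0, 0, 0], [0, 0, 0], 1], [[0, 0, 0], [0, 0, 0], 1], [[0, 0, 0], [0, 0, 0], 1]]'

```text
clock: 31.0
eef_pos: [0.5989, 0.0953, 0.2099]
tool_rot: [0.192, 0.981, -0.0, -0.0]
ft_force: [-0.4, -1.3, -0.0]
grip_width: 0.0856
grasp_force: 0.0
```

```bash
python3 - <<'E'
from h import *
p=camera('top');print(get_obs()['eef_pos'],get_obs()['ft_force'])
overlay(p,[(.4763,-.3242,.138,.015),(.477,-.3244,.038,.054),(.5786,-.1022,.046,.055)],[(376,216),(290,180)],'t5.png',h=33,k=5)
E
```

```text
[0.59904377 0.09534287 0.2100217 ] [-0.21073908  0.08048281 -0.61575607]
```

View pics/t5.png

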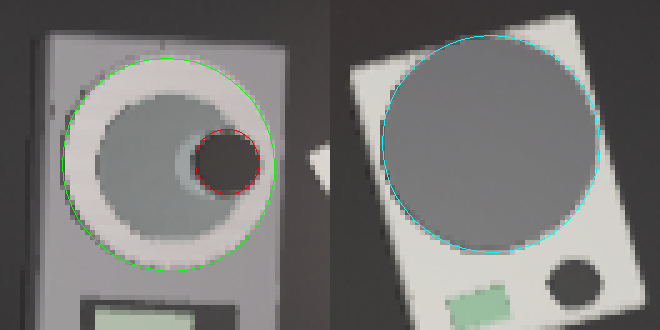

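The flask is centred on the balance pan (pan centre (168,164), foot disc around (170,166)), and the stirrer plate is free. Picking up the bottle.

drive_tool --increments '[[[0, 1, -6], [0, 0, 0], 1], [[0, 0, -14], [0, 0, 0], 1], [[0, 0, -24], [0, 0, 0], 1], [[0, 0, -28], [0, 0, 0], 1], [[0, 0, -24], [0, 0, 0], 1], [[0, 0, -18], [0, 0, 0], 1], [[0, 0, -9], [0, 0, 0], 1], [[0, 0, -5], [0, 0, 0], 1]]'

```text
clock: 31.72
eef_pos: [0.598, 0.0972, 0.0799]
tool_rot: [0.192, 0.981, -0.001, -0.001]
ft_force: [0.4, -0.4, 0.9]
grip_width: 0.0856
grasp_force: 0.0
```

drive_tool --increments '[[[0, 0, 0], [0, 0, 0], 1], [[0, 0, 0], [0, 0, 0], 1], [[0, 0, 0], [0, 0, 0], 1], [[0, 0, 0], [0, 0, 0], 1], [[0, 0, 0], [0, 0, 0], 1]]'

```text
clock: 32.13
eef_pos: [0.6, 0.098, 0.083]
tool_rot: [0.191, 0.982, 0.0, 0.001]
ft_force: [0.4, -0.1, -0.5]
grip_width: 0.0853
grasp_force: 0.0
```

drive_tool --increments '[[[0, 0, 0], [0, 0, 0], 0.6], [[0, 0, 0], [0, 0, 0], 0.5], [[0, 0, 0], [0, 0, 0], 0.45], [[0, 0, 0], [0, 0, 0], 0.4], [[0, 0, 0], [0, 0, 0], 0.3], [[0, 0, 0], [0, 0, 0], 0.2], [[0, 0, 0], [0, 0, 0], 0.1], [[0, 0, 0], [0, 0, 0], 0]]'

```text
clock: 32.8
eef_pos: [0.5993, 0.0976, 0.0821]
tool_rot: [0.191, 0.982, -0.0, 0.0]
ft_force: [-0.4, -0.7, 3.6]
grip_width: 0.0385
grasp_force: 60.6
```

drive_tool --increments '[[[0, 0, 0], [0, 0, 0], 0], [[0, 0, 0], [0, 0, 0], 0], [[0, 0, 0], [0, 0, 0], 0]]'

```text
clock: 33.05
eef_pos: [0.5993, 0.0977, 0.0822]
tool_rot: [0.191, 0.982, -0.0, 0.0]
ft_force: [-1.0, -1.6, 5.7]
grip_width: 0.0384
grasp_force: 60.7
```

drive_tool --increments '[[[0, 0, 2], [0, 0, 0], 0], [[0, 0, 6], [0, 0, 0], 0], [[0, 0, 16], [0, 0, 0], 0], [[0, 0, 24], [0, 0, 0], 0], [[0, 0, 24], [0, 0, 0], 0], [[0, 0, 16], [0, 0, 0], 0], [[0, 0, 8], [0, 0, 0], 0], [[0, -6, 2], [0, 0, 0], 0]]'

```text
clock: 33.72
eef_pos: [0.5999, 0.093, 0.1811]
tool_rot: [0.19, 0.982, 0.001, 0.001]
ft_force: [-0.1, 0.2, -2.7]
grip_width: 0.0386
grasp_force: 61.0
```

drive_tool --increments '[[[-2, -14, 0], [0, 0, 0], 0], [[-2, -22, 0], [0, 0, 0], 0], [[-3, -28, 0], [0, 0, 0], 0], [[-3, -30, 0], [0, 0, 0], 0], [[-3, -30, 0], [0, 0, 0], 0], [[-3, -26, 0], [0, 0, 0], 0], [[-2, -20, 0], [0, 0, 0], 0], [[-2, -14, 0], [0, 0, 0], 0]]'

```text
clock: 34.38
eef_pos: [0.577, -0.0954, 0.1775]
tool_rot: [0.193, 0.981, -0.001, -0.002]
ft_force: [-1.0, 0.0, -3.7]
grip_width: 0.0383
grasp_force: 61.0
```

drive_tool --increments '[[[-1, -7, 0], [0, 0, 0], 0], [[0, -3, 0], [0, 0, 0], 0], [[0, 0, -6], [0, 0, 0], 0], [[0, 0, -12], [0, 0, 0], 0], [[0, 0, -12], [0, 0, 0], 0], [[0, 0, -8], [0, 0, 0], 0], [[0, 0, -4], [0, 0, 0], 0], [[0, 0, 0], [0, 0, 0], 0]]'

```text
clock: 35.05
eef_pos: [0.5774, -0.1011, 0.1363]
tool_rot: [0.19, 0.982, 0.0, -0.001]
ft_force: [-0.8, 0.1, -4.9]
grip_width: 0.0387
grasp_force: 61.0
```

drive_tool --increments '[[[0, 0, 0], [0, 0, 0], 0], [[0, 0, 0], [0, 0, 0], 0], [[0, 0, 0], [0, 0, 0], 0], [[0, 0, 0], [0, 0, 0], 0]]'

```text
clock: 35.38
eef_pos: [0.5786, -0.1022, 0.1385]
tool_rot: [0.191, 0.982, 0.0, 0.001]
ft_force: [-0.0, -0.3, -3.5]
grip_width: 0.0385
grasp_force: 61.0
```

drive_tool --increments '[[[0, 0, -3], [0, 0, 0], 0], [[0, 0, -5], [0, 0, 0], 0], [[0, 0, -4], [0, 0, 0], 0], [[0, 0, -2], [0, 0, 0], 0], [[0, 0, -1], [0, 0, 0], 0], [[0, 0, 0], [0, 0, 0], 0], [[0, 0, 0], [0, 0, 0], 0], [[0, 0, 0], [0, 0, 0], 0]]'

```text
clock: 36.05
eef_pos: [0.5783, -0.1022, 0.1228]
tool_rot: [0.191, 0.982, 0.0, 0.0]
ft_force: [0.2, -0.6, -3.8]
grip_width: 0.0386
grasp_force: 61.3
```

drive_tool --increments '[[[0, 0, -0.5], [0, 0, 0], 0], [[0, 0, 0], [0, 0, 0], 0], [[0, 0, 0], [0, 0, 0], 0], [[0, 0, 0], [0, 0, 0], 0]]'

```text
clock: 36.38
eef_pos: [0.5782, -0.1022, 0.1223]
tool_rot: [0.191, 0.982, -0.0, 0.0]
ft_force: [-0.8, 0.4, -3.7]
grip_width: 0.0385
grasp_force: 61.3
```

drive_tool --increments '[[[0, 0, -0.5], [0, 0, 0], 0], [[0, 0, 0], [0, 0, 0], 0], [[0, 0, 0], [0, 0, 0], 0], [[0, 0, 0], [0, 0, 0], 0]]'

```text
clock: 36.72
eef_pos: [0.5783, -0.1023, 0.1222]
tool_rot: [0.191, 0.982, -0.0, 0.0]
ft_force: [-0.4, -1.1, -2.0]
grip_width: 0.0386
grasp_force: 61.3
```

Contact. A little more, then release and retreat.

drive_tool --increments '[[[0, 0, -0.5], [0, 0, 0], 0], [[0, 0, 0], [0, 0, 0], 0], [[0, 0, 0], [0, 0, 0], 0.4], [[0, 0, 0], [0, 0, 0], 0.48], [[0, 0, 0], [0, 0, 0], 0.55], [[0, 0, 0], [0, 0, 0], 0.7], [[0, 0, 0], [0, 0, 0], 1], [[0, 0, 0], [0, 0, 0], 1]]'

```text
clock: 37.38
eef_pos: [0.5783, -0.1021, 0.1212]
tool_rot: [0.191, 0.982, 0.0, 0.0]
ft_force: [0.8, -0.1, -0.0]
grip_width: 0.0812
grasp_force: 0.0
```

drive_tool --increments '[[[0, 0, 0], [0, 0, 0], 1], [[0, 0, 0], [0, 0, 0], 1], [[0, 0, 4], [0, 0, 0], 1], [[0, 0, 14], [0, 0, 0], 1], [[0, 0, 28], [0, 0, 0], 1], [[0, 0, 34], [0, 0, 0], 1], [[0, 0, 22], [0, 0, 0], 1], [[0, 0, 8], [0, 0, 0], 1]]'

```text
clock: 38.05
eef_pos: [0.5802, -0.1025, 0.2363]
tool_rot: [0.191, 0.982, 0.0, 0.004]
ft_force: [-0.3, -0.3, 0.6]
grip_width: 0.0857
grasp_force: 0.0
```

drive_tool --increments '[[[-12, 8, 0], [0, 0, 0], 1], [[-25, 16, 0], [0, 0, 0], 1], [[-30, 25, 0], [0, 0, 0], 1], [[-30, 30, 0], [0, 0, 0], 1], [[-30, 30, 0], [0, 0, 0], 1], [[-20, 25, 0], [0, 0, 0], 1], [[-10, 12, 0], [0, 0, 0], 1], [[0, 0, 0], [0, 0, 0], 1]]'

```text
clock: 38.72
eef_pos: [0.4196, 0.0446, 0.2311]
tool_rot: [0.189, 0.982, 0.0, -0.001]
ft_force: [-0.2, -0.2, -0.4]
grip_width: 0.0851
grasp_force: 0.0
```

```bash
python3 - <<'E'
from h import *
p=camera('top');save(p,'t6.png');print(get_obs()['eef_pos'],get_obs()['clock'])
p=camera('side');save(p,'s6.png')
E
```

```text
[0.42121294 0.04359498 0.23124638] 38.7667
```

View pics/t6.png

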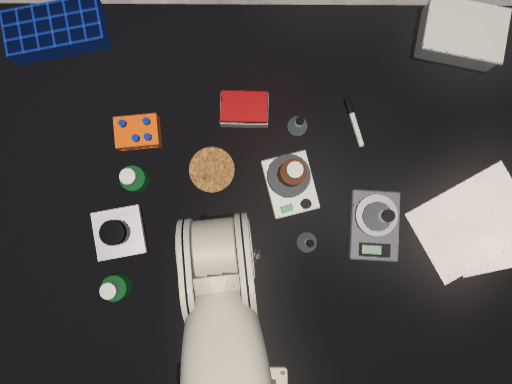

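View pics/s6.png

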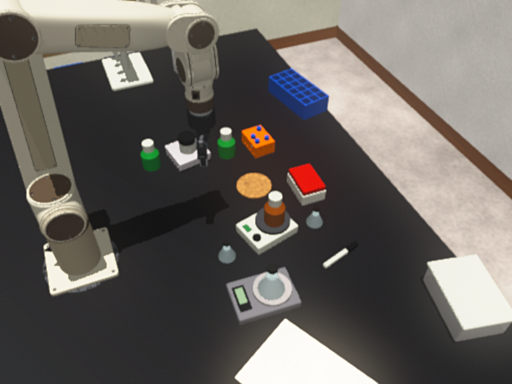

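Both views show the bottle upright on the stirrer (294,171), the flask on the balance (388,215), the jar on the cold block (113,232), the mat (211,170) empty, and the bystanders where they were.

```bash
python3 -c "from h import *;print(job_done())"
```

```text
the job is handed in; nothing more can be done
None
```

The job is done and handed in at about 39 s: the flask is on the balance, the jar on the cold block and the bottle on the stirrer (it was parked on the mat on the way), all upright and near the middle of their plates in the final views, with the mat empty and the tip box, tube rack and marker where they were.

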